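# Put the stacking lunch box back together on the cork mat

## Robot

A 6-joint arm with a two-finger parallel gripper is mounted at the origin on a cart in front of the work surface, level with it; the furniture and walls round the work are solid. World frame = base frame: x ahead of the robot, y to its left, z up, the work surface at z = 0. Lengths are in m, angles in rad, forces in N, time in s.
With the tool pointing down it reaches from about 0.3 to 0.75 m from the base axis. Payload 8.5 kg.
Tool frame: the origin (TCP) lies midway between the tips of the shut fingers; the grasp point (between the pads) lies behind it (ctrl.grasp_offset is the z of the grasp point in the tool frame, in m); z points along the fingers, y is the line along which they close (so a half turn about z gives the same grasp; the last joint's range is limited). The gripper opens to 85 mm and grips with 20 to 120 N. Pads are 22 mm wide; open, the fingers measure 114 mm over their backs; the gripper's body (76 mm by 85 mm) begins 54 mm behind the grasp point. The pads swing forward as they close: fully open they stand 13 mm farther back than shut.
Start: joints at [0.96, 0.381, 1.297, -0, 1.464, -0.215], TCP at [0.212, 0.507, 0.2] pointing down, gripper open.
Joint ranges: [-3.11, 3.11], [-0.89, 2.33], [0.22, 2.48], [-1.42, 4.56], [0.17, 2.85], [-2.88, 2.88]. Speed limits (rad/s): [2.39, 2.39, 3.14, 3.14, 3.14, 3.14].

## Interface

Orientations are given as a rotation vector (axis times angle).
In Python, from rig import ctrl gives the robot as it stands.
- The arm moves only by the tool send_rows, never from a script. Its arguments are lists of equal length, an entry for each row: "delta_pos": the shift along the world's x, y, z in mm, a list of three; "delta_rot": the turn, a rotation vector about the world's x, y, z in rad, a list of three; "claw": the opening, from 0 (shut) to 1 (fully open). A call has 1 to 12 rows; each row shifts and turns the commanded pose from where the row before left it; what a row does not reach is not made up. A row lasts 1/12 s, in which the tool goes at most 41.7 mm and 7.16 degrees, less where a joint would pass 70% of its speed; a pose out of reach is approached as far as the arm can. A call is refused whole if a number of a shift passes 41.7 or a number of a turn 0.125, either way. A call with a gripper value outside its range is refused whole. The fingers move at their own pace and stop on an object; "grip_force" is the grip in N (left out, the last holds). Time passes only in rows, so rows that do not move let the fingers close. It gives the time, the measured TCP pose, the force, the opening and the grip force at its end, in the units of the state.
- ctrl.sense(): the state, without advancing time (a new reading comes with each control period).
- ctrl.read_camera(name): name is "scene" or "side" or "wrist"; returns (picture, depth): 384x512x3 uint8, red, green, blue; 384x512 float32, m along the optical axis (not along the pixel's ray), 0 where there is no reading.
- ctrl.get_calibration(name): a dict with "fx", "fy", "cx", "cy" (pixels), "cam_to_world" (4x4, takes a point from camera to world coordinates). Camera axes: x right, y up, looking along -z (the intrinsics and any distortion apply to the point x, -y, -z); pixel columns grow to the right and rows downward; lengths in m; the calibration is good to about 2 mm. A picture is of the moment at which its call begins: read the wrist's pose just before it. get_calibration takes no time and is no camera call; for the wrist camera it gives the pose at the moment of the call.
- ctrl.job_done(): hands the job in; it is judged then, once.
The state is a dict: "t": time; "joints": joint angles; "qvel": joint speeds; "joint_efforts": joint torques, N m; "position": TCP position; "eef_rot": TCP orientation; "force": force on the tool from outside, world axes, zero at the start; "ft_torque": the same for the moment, N m; "gripper_width": finger opening in m; "grasp_force": force on a finger pad.
Only numpy, scipy, OpenCV 4.12 (cv2) and the standard library are available. Lean on these libraries where they do the work, as an engineer would, in place of code of your own. Each camera call takes 0.05 s, during which the arm holds its last target. There are 200 camera calls.

## Task

Put the clean lunch box back together on the cork mat, not the green one: the deep blue box at the bottom, in the middle of the mat and square to it, then the cream box, then the shallow orange box, and the wooden lid on top, each seated fully home in the one below. Set the pieces down rather than dropping them, and leave the other things on the worktop where they are.

Things in the scene. Friction and masses are not known exactly. Their poses are not given: they have to be found in the camera images.
- deep_tier: Deep dark blue open lunch box, 54 mm tall with foot, 180 g: rounded rectangle 120 (own x) x 62 mm (own y), standing on a foot 6 mm high, set in (109 x 51 mm, tapering down to 103 x 45), that drops into the box below, either way round. Origin: centre of the foot's underside, z up. Walls 3 mm, up to 54 mm; opening 114 x 56 mm. A piece seated in it has its origin 48 mm above this one's.
- middle_tier: Middle, cream white open lunch box, 44 mm tall with foot, 150 g: rounded rectangle 120 (own x) x 62 mm (own y), standing on a foot 6 mm high, set in (109 x 51 mm, tapering down to 103 x 45), that drops into the box below, either way round. Origin: centre of the foot's underside, z up. Walls 3 mm, up to 44 mm; opening 114 x 56 mm. A piece seated in it has its origin 38 mm above this one's.
- shallow_tier: Shallow orange open lunch box, 36 mm tall with foot, 120 g: rounded rectangle 120 (own x) x 62 mm (own y), standing on a foot 6 mm high, set in (109 x 51 mm, tapering down to 103 x 45), that drops into the box below, either way round. Origin: centre of the foot's underside, z up. Walls 3 mm, up to 36 mm; opening 114 x 56 mm. A piece seated in it has its origin 30 mm above this one's.
- lid: Lid, light wood with black foot and black grip bar, 35 mm tall in all, 100 g: rounded rectangle 120 (own x) x 62 mm (own y), standing on a foot 6 mm high, set in (109 x 51 mm, tapering down to 103 x 45), that drops into the box below, either way round. Origin: centre of the foot's underside, z up. Plate from 6 to 14 mm up; on it the upright bar along own x, 56 mm long, 12 mm wide, from 14 to 35 mm up.
- cork_mat: The cork mat, brown: where the lunch box is to stand. 160 mm (own x) by 104 mm (own y), 6 mm thick, lies fixed on the worktop. Origin: centre of its underside, so its top is 6 mm above the origin. (Behind the worktop runs a solid raised bar, its edge at x = 0.73 m, its top 0.33 m above the worktop: keep the gripper clear of it on wide swings.)
- green_mat: A plain green mat of the same size and shape as the cork one (160 x 104 x 6 mm, fixed, origin at the centre of its underside). Not wanted.
- fish_tin: Bystander: flat oval yellowish fish tin with a dark blue lid, 63 (own x) x 105 (own y) x 25 mm tall; origin at the centre of its underside.
- bean_tin: Bystander: small red food tin, 57 mm across, 72 mm tall; origin at the centre of its underside.
- spice_jar: Bystander: glass spice jar with a green cap that stands alone among the work, 46 mm across, 106 mm tall; origin at the centre of its underside.
Mind the look-alikes: they are no part of the job. There is more than one size of the deep_tier; the job needs the larger.

How it is judged:
At the end, for the whole second after the job is handed in: Upright and at rest on the cork mat: blue box within 15 mm of its centre and 0.25 rad of its length; on it cream box, orange box, lid in that order, each within 6 mm and 0.15 rad of the piece below and seated (origins 48, 38, 30 mm above that of the piece below, +2.5/-3 mm) (horizontal distance between deep_tier and cork_mat below 0.015 m and z of deep_tier in the frame of cork_mat between 0.003 and 0.009 m and angle between the x axis of deep_tier and the x axis of cork_mat, either way round below 0.25 rad and horizontal distance between middle_tier and deep_tier below 0.006 m and z of middle_tier in the frame of deep_tier between 0.045 and 0.0505 m and angle between the x axis of middle_tier and the x axis of deep_tier, either way round below 0.15 rad and horizontal distance between shallow_tier and middle_tier below 0.006 m and z of shallow_tier in the frame of middle_tier between 0.035 and 0.0405 m and angle between the x axis of shallow_tier and the x axis of middle_tier, either way round below 0.15 rad and horizontal distance between lid and shallow_tier below 0.006 m and z of lid in the frame of shallow_tier between 0.027 and 0.0325 m and angle between the x axis of lid and the x axis of shallow_tier, either way round below 0.15 rad and angle between each of deep_tier, middle_tier, shallow_tier, lid's own z axis and vertical below 0.06 rad and linear speed of each of deep_tier, middle_tier, shallow_tier, lid below 0.02 m/s); the robot touches nothing.
It fails at once if a bystander (fish tin, bean tin or lone spice jar) is shifted more than 30 mm or tipped over (distance of any of fish_tin, bean_tin, spice_jar from where it was at the start of the episode above 0.03 m or angle between any of fish_tin, bean_tin, spice_jar's own z axis and vertical above 0.4 rad).
It fails at once if a piece of the lunch box is dropped: it falls free of the fingers faster than 0.6 m/s (about 18 mm of fall) ((linear speed of deep_tier above 0.6 m/s and contact force between the fingers and deep_tier below 0.02 N) or (linear speed of middle_tier above 0.6 m/s and contact force between the fingers and middle_tier below 0.02 N) or (linear speed of shallow_tier above 0.6 m/s and contact force between the fingers and shallow_tier below 0.02 N) or (linear speed of lid above 0.6 m/s and contact force between the fingers and lid below 0.02 N)).
It also fails if it takes over 120 s, if anything falls off the work surface, if the arm or the gripper's body presses on something with over 40 N, if the wrist force passes 120 N, or if a joint passes its speed limit or range.

## Working session

There is one attempt and no reset: what is moved stays moved. The work goes in short steps, Python scripts to look and compute and a tool call to move; the robot and the scene stay as the last step left them, time stands still between calls to the robot, and variables do not carry over. Pictures are saved under pics/ and viewed, at most 15 in all, crops included, and the job is handed in when it is done.

Besides the shell and the picture viewer there is one more tool, called after ">>>" by a JSON object that holds its "name" and its "arguments". send_rows: Moves the arm, as the interface text tells. Its arguments: {"type":"object","properties":{"delta_pos":{"type":"array"},"delta_rot":{"type":"array"},"claw":{"type":"array"},"grip_force":{"type":"number"}},"required":["delta_pos","delta_rot","claw"]}

```bash
ls; mkdir -p pics; python3 - <<'E'
from rig import ctrl
import cv2,numpy as np
print(ctrl.sense(), ctrl.grasp_offset)
for n in ("scene","side"):
    p,d=ctrl.read_camera(n); cv2.imwrite(f"pics/{n}0.png",p[...,::-1]); np.savez(f"pics/{n}0.npz",p=p,d=d)
    print(n,ctrl.get_calibration(n))
E
```

```text
pics
{'t': 0.0, 'joints': array([ 9.59682804e-01,  3.81214238e-01,  1.29825194e+00,  1.01587055e-05,
        1.46361796e+00, -2.15272272e-01]), 'qvel': array([-0.0004821 ,  0.00215653, -0.00166049,  0.00117445,  0.00037829,
        0.000383  ]), 'joint_efforts': array([-3.66182267e-04, -4.48459518e+01, -2.31275493e+01, -2.98829718e-04,
        4.81371870e-03,  1.21512221e-05]), 'position': array([0.21185799, 0.50719222, 0.198905  ]), 'eef_rot': array([-6.17616397e-01, -3.07966381e+00,  2.13886944e-03]), 'force': array([ 0.19019237, -0.22980173,  0.22094427]), 'ft_torque': array([ 0.02335389, -0.00528092,  0.02049001]), 'grasp_force': 0.0, 'gripper_width': 0.08531533214929274} -0.0187
scene {'fx': 472.02025316192737, 'fy': 472.02025316192737, 'cx': 254.41351283685762, 'cy': 192.46643734062843, 'cam_to_world': array([[-0.56041792,  0.38102181, -0.73535987, -0.76905274],
       [-0.8278712 , -0.28311025,  0.48422914,  0.83747021],
       [-0.02368605,  0.88015395,  0.47409704,  0.85410683],
       [ 0.        ,  0.        ,  0.        ,  1.        ]])}
side {'fx': 479.85558600684664, 'fy': 479.85558600684664, 'cx': 246.77874223425493, 'cy': 190.23614177730465, 'cam_to_world': array([[-0.12557721,  0.61210244, -0.78074385, -0.96117928],
       [-0.99207071, -0.07342756,  0.10200053,  0.19529345],
       [ 0.00510666,  0.78736205,  0.61646973,  1.18694904],
       [ 0.        ,  0.        ,  0.        ,  1.        ]])}
```

View pics/scene0.png

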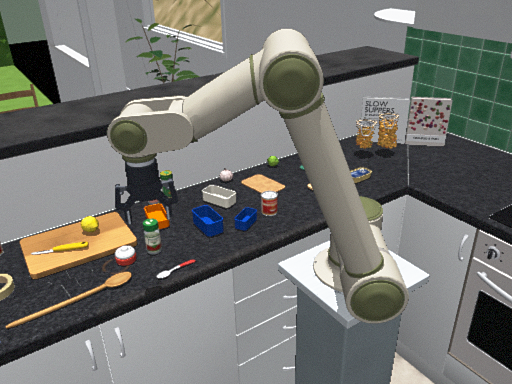

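View pics/side0.png

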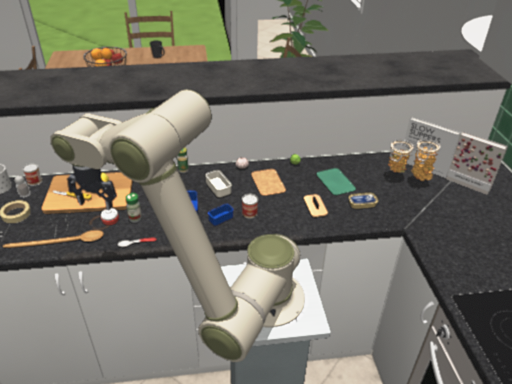

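Scene view: the candidates for the deep box are the large blue box at (208,220) and the small blue box at (246,218). I choose (208,220) by size. Cream is at (219,196), orange at (157,216) and the cork mat at (263,184); the green mat in the side view at (336,181) is not wanted. The wooden lid is at side (316,205). It could be confused with the cork mat or the cutting board. The red tin in scene is at (269,204), the spice jar at (152,236) and the fish tin in side at (363,200).

```bash
cat > h.py <<'E'
import cv2,numpy as np
def cloud(d,c):
    v,u=np.mgrid[:d.shape[0],:d.shape[1]]
    P=np.stack([(u-c['cx'])/c['fx']*d,-(v-c['cy'])/c['fy']*d,-d],-1)
    return P@c['cam_to_world'][:3,:3].T+c['cam_to_world'][:3,3]
def masks(p):
    h=cv2.cvtColor(p,cv2.COLOR_RGB2HSV).astype(int);H,S,V=h[...,0],h[...,1],h[...,2]
    return dict(blue=(H>105)&(H<125)&(S>150)&(V>40),orange=(H>5)&(H<18)&(S>190)&(V>120),
      cream=(H>12)&(H<40)&(S<60)&(V>120),wood=(H>8)&(H<28)&(S>60)&(S<185)&(V>110),
      green=(H>65)&(H<90)&(S>110)&(V>50),red=((H<5)|(H>174))&(S>140)&(V>80))
def rect(P):  # centre, length, width, angle of long axis
    (cx,cy),(a,b),t=cv2.minAreaRect((P[:,:2]*1000).astype(np.float32))
    if a<b:a,b,t=b,a,t+90
    return [round(x,1) for x in (cx,cy,a,b,(t+90)%180-90)]
def blobs(p,d,c,minpx=60,names=None,box=(.2,.73,-.6,.75)):
    W=cloud(d,c);ok=(d>0)&(W[...,0]>box[0])&(W[...,0]<box[1])&(W[...,1]>box[2])&(W[...,1]<box[3])&(W[...,2]>-.01)&(W[...,2]<.15)
    for n,m in masks(p).items():
        if names and n not in names: continue
        k,L,st,ce=cv2.connectedComponentsWithStats((m&ok).astype(np.uint8))
        for i in range(1,k):
            if st[i,4]<minpx: continue
            Q=W[L==i];zt=np.percentile(Q[:,2],97);T=Q[Q[:,2]>zt-.006]
            print(n,'px',ce[i].round(),'n',st[i,4],'ztop',round(zt*1000,1),'top',rect(T),'all',rect(Q))
E
python3 - <<'E'
from h import *
from rig import ctrl
for n in ("scene","side"):
    f=np.load(f"pics/{n}0.npz");print(n);blobs(f['p'],f['d'],ctrl.get_calibration(n))
a=cv2.imread('pics/scene0.png')[165:265,110:310];b=cv2.imread('pics/side0.png')[160:235,180:400]
cv2.imwrite('pics/crop0.png',np.vstack([cv2.resize(a,(660,330),interpolation=2),cv2.resize(b,(660,225),interpolation=2)]))
E
```

```text
scene
blue px [207. 220.] n 713 ztop 55.6 top [440.8, 232.1, 125.5, 68.3, 1.1] all [479.2, 212.6, 220.8, 97.7, -26.7]
blue px [245. 218.] n 387 ztop 41.5 top [386.0, 113.9, 98.6, 49.3, -60.2] all [411.5, 101.5, 156.6, 79.7, -47.7]
orange px [157. 214.] n 255 ztop 37.4 top [529.9, 363.4, 229.4, 63.3, -10.4] all [561.7, 361.7, 296.1, 70.6, -17.6]
cream px [219. 196.] n 524 ztop 45.3 top [571.2, 111.3, 121.9, 69.4, 23.8] all [605.2, 96.3, 195.9, 116.4, -24.4]
cream px [151. 241.] n 72 ztop 63.5 top [405.5, 441.8, 33.3, 12.7, 67.8] all [409.5, 442.8, 43.7, 19.3, 56.2]
wood px [361. 175.] n 110 ztop 27.2 top [408.1, -434.4, 108.0, 66.7, -82.0] all [418.8, -457.8, 165.5, 82.0, -49.9]
wood px [262. 183.] n 496 ztop 11.7 top [544.4, -83.3, 266.2, 139.8, -13.3] all [552.0, -90.4, 284.3, 150.2, -13.3]
wood px [ 81. 241.] n 3127 ztop 25.8 top [592.4, 605.9, 294.6, 229.7, 87.9] all [593.4, 600.7, 304.5, 232.0, 88.0]
wood px [101. 286.] n 483 ztop 16.6 top [336.2, 645.8, 209.1, 51.7, -87.7] all [337.0, 641.4, 218.3, 70.8, -79.4]
green px [150. 225.] n 107 ztop 108.3 top [421.7, 434.9, 42.1, 39.4,
[... 915 characters left out ...]
-94.9, 194.2, 115.1, 7.3]
wood px [119. 188.] n 578 ztop 70.6 top [521.4, 507.4, 257.2, 24.3, 28.8] all [565.9, 509.2, 328.4, 108.9, 3.7]
wood px [ 74. 199.] n 892 ztop 34.4 top [558.9, 667.4, 141.4, 32.3, 62.0] all [591.9, 648.0, 232.4, 203.6, -0.1]
wood px [363. 201.] n 154 ztop 27.1 top [405.4, -433.2, 105.4, 68.7, -89.1] all [422.1, -442.8, 118.9, 109.9, 81.0]
wood px [315. 205.] n 354 ztop 24.2 top [407.1, -238.0, 93.2, 48.6, 9.0] all [417.7, -250.6, 149.8, 78.0, 5.3]
wood px [ 78. 237.] n 361 ztop 16.5 top [336.2, 645.8, 206.2, 49.4, 88.3] all [339.0, 647.1, 208.0, 72.4, -84.8]
red px [110. 221.] n 61 ztop 23.1 top [400.9, 520.0, 53.8, 19.9, -76.8] all [401.9, 519.5, 53.6, 22.6, -72.2]
```

View pics/crop0.png

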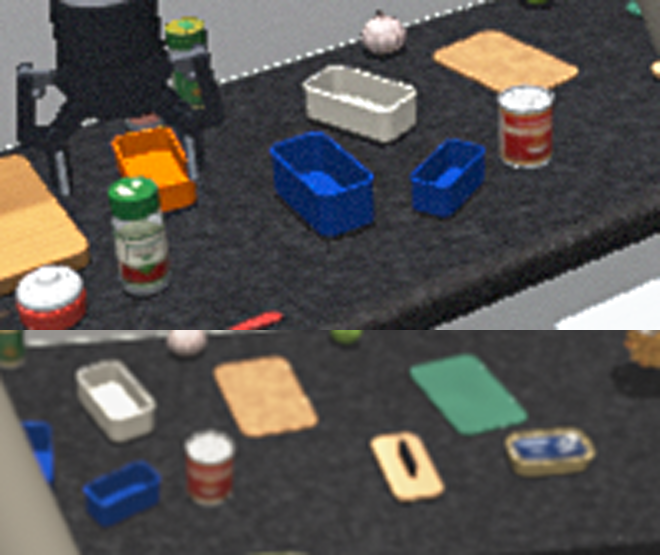

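The crop confirms the choices. The large blue box is 125x68 mm at the rim and 55 mm high; the small one is only about 95x50 mm and 41 mm high. The lid has a black bar and the cork mat is brown. Next I move above the deep box and look with the wrist camera.

>>> {"name": "send_rows", "arguments": {"delta_pos": [[23, -27, 7], [23, -27, 7], [23, -27, 7], [23, -28, 7], [23, -28, 7], [23, -28, 7], [23, -28, 7], [23, -27, 7], [23, -28, 0], [22, -27, 0], [0, 0, 0], [0, 0, 0]], "delta_rot": [[0, 0, 0.042], [0, 0, 0.042], [0, 0, 0.042], [0, 0, 0.042], [0, 0, 0.042], [0, 0, 0.042], [0, 0, 0.042], [0, 0, 0.042], [0, 0, 0.042], [0, 0, 0.042], [0, 0, 0], [0, 0, 0]], "claw": [1, 1, 1, 1, 1, 1, 1, 1, 1, 1, 1, 1], "grip_force": 40}}

```text
t: 1.1
position: [0.4417, 0.2312, 0.255]
eef_rot: [0.033, -3.14, 0.0]
force: [-0.1, 0.6, 0.7]
gripper_width: 0.0854
grasp_force: 0.0
```

```bash
cat > look.py <<'E'
import sys;from h import *
from rig import ctrl
def look(tag,names=None,box=(.2,.73,-.6,.75),minpx=300):
    s=ctrl.sense();R=cv2.Rodrigues(s['eef_rot'])[0]
    print('t',s['t'].__round__(2),'pos',(s['position']*1000).round(1),'z-ax',R[:,2].round(3),'grip psi',round((np.degrees(np.arctan2(R[1,1],R[0,1]))-90+90)%180-90,1),'w',round(s['gripper_width']*1000,1),'F',s['force'].round(1),'q',s['joints'].round(2))
    c=ctrl.get_calibration('wrist');p,d=ctrl.read_camera('wrist');cv2.imwrite(f'pics/{tag}.png',p[...,::-1])
    np.savez(f'pics/{tag}.npz',p=p,d=d,**c)
    blobs(p,d,c,minpx,names,box)
if __name__=='__main__': look(sys.argv[1],sys.argv[2].split(',') if len(sys.argv)>2 else None)
E
python3 look.py w1
```

```text
t 1.1 pos [441.7 231.2 255. ] z-ax [-0.001 -0.    -1.   ] grip psi 1.2 w 85.4 F [-0.1  0.6  0.7] q [ 0.24  0.25  1.32  0.    1.56 -1.35]
blue px [177. 117.] n 2451 ztop 42.2 top [386.6, 116.7, 90.0, 46.9, -61.2] all [387.3, 108.0, 105.9, 53.9, -61.4]
blue px [259. 159.] n 3993 ztop 56.1 top [442.6, 232.1, 121.6, 63.2, -0.7] all [452.3, 233.7, 141.7, 74.5, -0.1]
orange px [331. 245.] n 820 ztop 38.1 top [582.5, 353.9, 121.5, 63.4, -10.6] all [595.4, 361.6, 144.5, 82.8, -10.1]
wood px [496.  92.] n 1157 ztop 14.6 top [343.5, 566.9, 54.0, 51.2, -76.7] all [345.4, 570.6, 59.3, 56.4, -72.6]
wood px [453. 241.] n 11431 ztop 24.0 top [594.2, 575.4, 234.5, 220.7, 88.1] all [603.9, 588.0, 260.3, 239.2, 88.0]
wood px [ 65. 234.] n 5431 ztop 9.1 top [588.8, -92.6, 163.9, 106.1, 7.3] all [590.3, -96.3, 166.9, 112.1, 8.1]
green px [422. 159.] n 926 ztop 108.7 top [425.7, 432.3, 44.0, 43.4, 5.9] all [434.2, 470.3, 121.8, 57.4, 67.4]
red px [367.  57.] n 380 ztop 12.9 top [299.9, 381.7, 52.6, 12.3, -79.8] all [299.8, 381.3, 53.5, 14.3, -82.9]
```

View pics/w1.png

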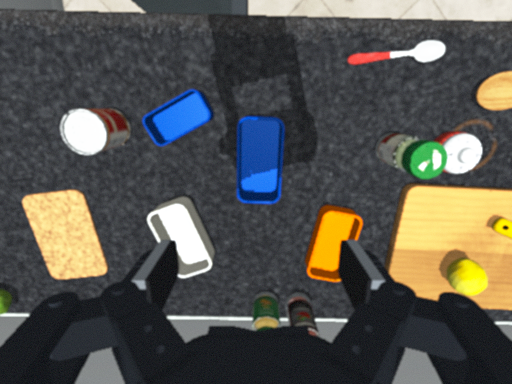

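The wrist view shows everything. The deep box is at pixel (259,159), the orange box at (335,243), the cream box at (181,237), the cork mat at (65,234) and the small blue box at (177,117). The gripper is already over the deep box, so I descend and close.

>>> {"name": "send_rows", "arguments": {"delta_pos": [[1, 1, -30], [0, 0, -35], [0, 0, -35], [0, 0, -35], [0, 0, -35], [0, 0, -30], [0, 0, -23], [0, 0, -20], [0, 0, 0], [0, 0, 0], [0, 0, 0]], "delta_rot": [[0, 0, -0.03], [0, 0, 0], [0, 0, 0], [0, 0, 0], [0, 0, 0], [0, 0, 0], [0, 0, 0], [0, 0, 0], [0, 0, 0], [0, 0, 0], [0, 0, 0]], "claw": [1, 1, 1, 1, 1, 1, 1, 1, 1, 1, 1]}}

```text
t: 2.07
position: [0.4423, 0.2342, 0.0137]
eef_rot: [0.008, 3.14, 0.001]
force: [0.1, 1.0, -0.6]
gripper_width: 0.0854
grasp_force: 0.0
```

>>> {"name": "send_rows", "arguments": {"delta_pos": [[0, 0, 0], [0, 0, 0], [0, 0, 0], [0, 0, 0], [0, 0, 0], [0, 0, 0], [0, 0, 0], [0, 0, 0]], "delta_rot": [[0, 0, 0], [0, 0, 0], [0, 0, 0], [0, 0, 0], [0, 0, 0], [0, 0, 0], [0, 0, 0], [0, 0, 0]], "claw": [0.5, 0.5, 0.5, 0.5, 0.5, 0.5, 0.5, 0.5], "grip_force": 30}}

```text
t: 2.73
position: [0.4426, 0.2336, 0.0139]
eef_rot: [0.009, 3.139, 0.001]
force: [-1.4, -1.0, 8.0]
gripper_width: 0.0604
grasp_force: 30.7
```

>>> {"name": "send_rows", "arguments": {"delta_pos": [[0, 0, 10], [0, 0, 25], [0, 0, 35], [3, -10, 35], [18, -40, 5], [18, -40, 0], [18, -40, 0], [18, -40, 0], [18, -40, 0], [18, -40, 0], [18, -40, 0], [17, -36, 0]], "delta_rot": [[0, 0, 0], [0, 0, 0], [0, 0, 0], [0, 0, 0.015], [0, 0, 0.015], [0, 0, 0.015], [0, 0, 0.015], [0, 0, 0.015], [0, 0, 0.015], [0, 0, 0.015], [0, 0, 0.015], [0, 0, 0.015]], "claw": [0.4, 0.4, 0.4, 0.4, 0.4, 0.4, 0.4, 0.4, 0.4, 0.4, 0.4, 0.4]}}

```text
t: 3.73
position: [0.5819, -0.0806, 0.1227]
eef_rot: [-0.203, 3.135, -0.0]
force: [0.2, 0.4, -1.6]
gripper_width: 0.0604
grasp_force: 33.8
```

>>> {"name": "send_rows", "arguments": {"delta_pos": [[0, 0, 0], [0, 0, 0], [0, 0, 0]], "delta_rot": [[0, 0, 0], [0, 0, 0], [0, 0, 0]], "claw": [0.4, 0.4, 0.4]}}

```text
t: 3.98
position: [0.5811, -0.0779, 0.1223]
eef_rot: [0.202, -3.134, -0.001]
force: [0.0, 0.9, -2.9]
gripper_width: 0.0606
grasp_force: 33.8
```

```bash
python3 look.py w2; python3 - <<'E'
from h import *
from rig import ctrl
p,d=ctrl.read_camera('side');c=ctrl.get_calibration('side');cv2.imwrite('pics/s2.png',p[...,::-1]);blobs(p,d,c,60,['blue','wood'])
a=cv2.imread('pics/w2.png');b=p[120:250,130:400,::-1]
cv2.imwrite('pics/c2.png',np.vstack([cv2.resize(a,(400,300)),cv2.resize(b,(400,193))]))
E
```

```text
t 3.98 pos [581.1 -77.9 122.3] z-ax [-0.001  0.001 -1.   ] grip psi 7.4 w 60.6 F [ 0.   0.9 -2.9] q [-0.34  0.51  1.32  0.    1.32 -2.03]
blue px [478.  17.] n 2141 ztop 41.8 top [416.4, 90.8, 38.4, 16.8, 72.4] all [406.6, 105.9, 67.2, 33.6, -82.7]
blue px [270. 138.] n 438 ztop 149.7 top [521.8, -84.8, 43.5, 1.3, -84.0] all [543.2, -47.6, 119.1, 33.3, 57.2]
blue px [257. 227.] n 15980 ztop 147.4 top [584.0, -78.1, 111.0, 56.7, 7.0] all [584.0, -78.2, 111.0, 56.9, 7.1]
cream px [94. 18.] n 2429 ztop 17.2 top [452.7, -243.5, 59.5, 31.5, -82.7] all [452.7, -243.5, 59.5, 31.5, -82.7]
cream px [417. 179.] n 1542 ztop 44.9 top [570.0, 83.7, 122.2, 44.4, -4.0] all [561.4, 90.0, 128.1, 66.0, -17.9]
cream px [464. 207.] n 2781 ztop 44.6 top [573.1, 131.5, 120.7, 46.5, 2.8] all [573.2, 131.9, 120.9, 47.2, 2.8]
wood px [102.  28.] n 388 ztop 16.5 top [453.9, -243.2, 64.3, 34.2, -81.4] all [452.8, -248.5, 72.4, 35.2, -85.2]
wood px [237. 120.] n 2888 ztop 9.0 top [525.6, -106.9, 110.6, 49.6, -65.7] all [525.2, -107.4, 115.0, 50.7, -65.7]
green px [ 18. 137.] n 4690 ztop 9.0 top [560.4, -323.8, 
[... 255 characters left out ...]
64.0, 88.9, 45.3, 48.2]
blue px [221. 214.] n 315 ztop 40.4 top [380.8, 117.9, 90.6, 52.0, -55.9] all [402.9, 110.3, 125.3, 75.1, -3.8]
wood px [268. 182.] n 647 ztop 10.3 top [581.1, -91.5, 171.0, 103.3, 8.3] all [591.8, -94.8, 191.6, 113.3, 7.0]
wood px [ 92. 191.] n 2520 ztop 52.6 top [523.7, 511.9, 261.3, 50.5, 31.0] all [567.9, 599.2, 323.9, 300.5, 0.0]
wood px [363. 201.] n 149 ztop 26.0 top [405.3, -433.8, 106.4, 66.2, 90.0] all [426.3, -443.1, 127.5, 104.7, -86.0]
wood px [315. 205.] n 353 ztop 24.9 top [384.8, -237.9, 82.1, 36.5, 13.1] all [419.7, -251.5, 153.4, 77.3, 1.8]
wood px [ 78. 237.] n 357 ztop 16.2 top [336.1, 645.7, 207.1, 46.0, 88.8] all [348.0, 645.5, 207.1, 69.9, 88.8]
```

View pics/c2.png

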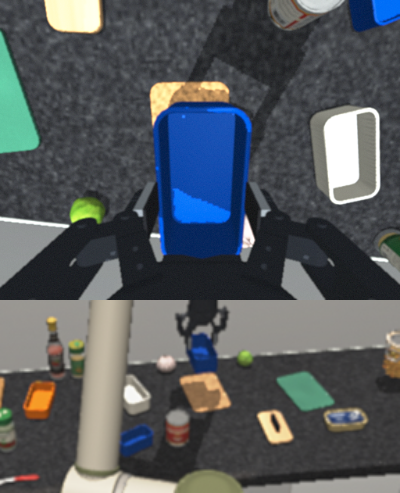

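The box is held level at wrist pixel (200,180) of the crop. The near part of the cork mat shows at (190,100). I measure the mat's near edge and sides to centre on it.

```bash
python3 - <<'E'
from h import *
for n,box in(('w1',None),('w2',None)):
    f=np.load(f'pics/{n}.npz');c={k:f[k] for k in('fx','fy','cx','cy','cam_to_world')}
    C=c['cam_to_world'][:3,3];D=cloud(np.ones(f['d'].shape),c)-C
    W=C+D*((.006-C[2])/D[...,2:])   # rays onto the mat's top
    m=masks(f['p'])['wood'];k,L,st,ce=cv2.connectedComponentsWithStats(m.astype(np.uint8))
    i=[j for j in range(1,k) if st[j,4]>1500 and np.hypot(*(np.median(W[L==j][:,:2],0)-[.57,-.09]))<.09][0]
    P=W[L==i][:,:2]*1000;print(n,C.round(3),rect(W[L==i]))
    a=np.radians(7.5);u=np.array([np.cos(a),np.sin(a)]);v=np.array([-u[1],u[0]])
    print('along',np.percentile(P@u,[.3,99.7]).round(1),'across',np.percentile(P@v,[.3,99.7]).round(1),'TCP',u@[581,-78],v@[581,-78])
E
```

```text
w1 [0.366 0.23  0.431] [587.9, -93.2, 164.3, 108.4, 8.1]
along [489.2 651.9] across [-223.  -115.7] TCP 565.8484214650198 -153.16841686700718
w2 [ 0.506 -0.088  0.298] [525.1, -106.9, 113.2, 50.7, -65.6]
along [489.9 543.2] across [-222.  -117.1] TCP 565.8484214650198 -153.16841686700718
```

>>> {"name": "send_rows", "arguments": {"delta_pos": [[6, -16, 0], [0, 0, -20], [0, 0, -25], [0, 0, -25], [0, 0, -15], [0, 0, -8], [0, 0, -4], [0, 0, 0], [0, 0, 0]], "delta_rot": [[0, 0, 0], [0, 0, 0], [0, 0, 0], [0, 0, 0], [0, 0, 0], [0, 0, 0], [0, 0, 0], [0, 0, 0], [0, 0, 0]], "claw": [0.4, 0.4, 0.4, 0.4, 0.4, 0.4, 0.4, 0.4, 0.4]}}

```text
t: 4.83
position: [0.5882, -0.0943, 0.0262]
eef_rot: [-0.203, 3.133, -0.001]
force: [-0.9, -0.3, -1.5]
gripper_width: 0.0605
grasp_force: 33.9
```

>>> {"name": "send_rows", "arguments": {"delta_pos": [[0, 0, -2], [0, 0, -2], [0, 0, -2], [0, 0, -1], [0, 0, 0], [0, 0, 0]], "delta_rot": [[0, 0, 0], [0, 0, 0], [0, 0, 0], [0, 0, 0], [0, 0, 0], [0, 0, 0]], "claw": [0.4, 0.4, 0.4, 0.4, 0.4, 0.4]}}

```text
t: 5.33
position: [0.588, -0.0945, 0.0199]
eef_rot: [-0.203, 3.133, -0.001]
force: [-3.4, -0.3, 9.1]
gripper_width: 0.0605
grasp_force: 35.4
```

>>> {"name": "send_rows", "arguments": {"delta_pos": [[0, 0, 0], [0, 0, 0], [0, 0, 0], [0, 0, 0], [0, 0, 0], [0, 0, 20], [0, 0, 35], [0, 0, 35], [-5, 5, 35], [-5, 20, 35], [-5, 38, 30], [-5, 38, 0]], "delta_rot": [[0, 0, 0], [0, 0, 0], [0, 0, 0], [0, 0, 0], [0, 0, 0], [0, 0, 0], [0, 0, 0], [0, 0, 0], [0, 0, 0.04], [0, 0, 0.04], [0, 0, 0.04], [0, 0, 0.04]], "claw": [1, 1, 1, 1, 1, 1, 1, 1, 1, 1, 1, 1]}}

```text
t: 6.33
position: [0.5702, 0.0008, 0.2096]
eef_rot: [-0.451, 3.099, -0.006]
force: [0.8, 0.2, 0.7]
gripper_width: 0.0853
grasp_force: 0.0
```

>>> {"name": "send_rows", "arguments": {"delta_pos": [[0, 36, 0], [0, 36, 0], [0, 36, 0], [0, 0, 0], [0, 0, 0]], "delta_rot": [[0, 0, 0.04], [0, 0, 0.04], [0, 0, 0.04], [0, 0, 0], [0, 0, 0]], "claw": [1, 1, 1, 1, 1]}}

```text
t: 6.75
position: [0.568, 0.1109, 0.2038]
eef_rot: [0.643, -3.075, 0.0]
force: [0.1, -0.3, -0.8]
gripper_width: 0.0854
grasp_force: 0.0
```

```bash
python3 look.py w3 blue,cream,wood,orange
```

```text
t 6.75 pos [568.  110.9 203.8] z-ax [-0. -0. -1.] grip psi 23.6 w 85.4 F [ 0.1 -0.3 -0.8] q [-0.01  0.43  1.21 -0.    1.51 -1.99]
blue px [329.  23.] n 3987 ztop 41.9 top [388.0, 117.6, 89.8, 44.9, -61.4] all [382.1, 123.6, 106.8, 56.3, -66.5]
blue px [ 89. 112.] n 7722 ztop 62.0 top [588.2, -95.3, 121.7, 65.1, 6.0] all [602.5, -114.2, 145.0, 105.6, 7.4]
orange px [399. 225.] n 932 ztop 36.4 top [569.8, 326.0, 104.3, 8.9, -14.5] all [568.3, 340.4, 118.1, 46.8, -24.0]
orange px [425. 249.] n 1297 ztop 37.5 top [581.7, 372.7, 121.7, 43.8, 4.6] all [587.9, 377.3, 117.5, 85.2, -10.6]
cream px [260. 151.] n 2985 ztop 46.2 top [560.8, 106.6, 92.8, 62.8, 21.9] all [566.0, 109.6, 104.6, 72.3, 21.9]
cream px [256. 209.] n 338 ztop 41.6 top [621.4, 135.5, 56.2, 17.5, -49.4] all [620.2, 131.9, 57.8, 19.7, -58.0]
wood px [128. 103.] n 3999 ztop 9.2 top [588.0, -92.3, 163.7, 103.6, 8.2] all [588.7, -93.8, 165.9, 107.8, 9.0]
wood px [490. 274.] n 3886 ztop 23.8 top [608.7, 499.5, 232.3, 93.7, 38.2] all [606.9, 499.9, 232.2, 96.8, 36.8]
```

View pics/w3.png

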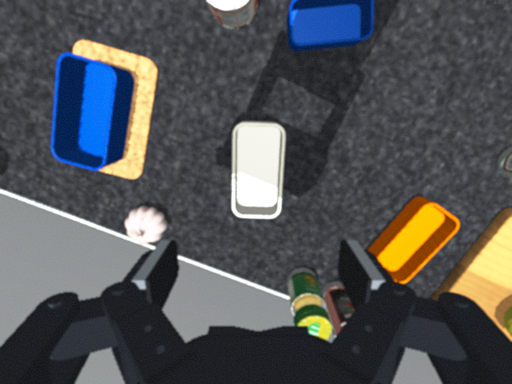

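The deep box stands on the mat at pixel (92,112). Measured, it is about 3 mm off the mat's centre and square to it. The cream box is right under the gripper at (258,170), so I grasp it.

>>> {"name": "send_rows", "arguments": {"delta_pos": [[3, 1, -25], [0, 0, -35], [0, 0, -35], [0, 0, -35], [0, 0, -30], [0, 0, -20], [0, 0, -14], [0, 0, 0], [0, 0, 0]], "delta_rot": [[0, 0, -0.025], [0, 0, 0], [0, 0, 0], [0, 0, 0], [0, 0, 0], [0, 0, 0], [0, 0, 0], [0, 0, 0], [0, 0, 0]], "claw": [1, 1, 1, 1, 1, 1, 1, 1, 1]}}

```text
t: 7.55
position: [0.5715, 0.1091, 0.0098]
eef_rot: [0.597, -3.083, -0.0]
force: [1.0, 0.5, 1.7]
gripper_width: 0.085
grasp_force: 0.0
```

>>> {"name": "send_rows", "arguments": {"delta_pos": [[0, 0, 0], [0, 0, 0], [0, 0, 0], [0, 0, 0], [0, 0, 0], [0, 0, 0], [0, 0, 0], [0, 0, 0]], "delta_rot": [[0, 0, 0], [0, 0, 0], [0, 0, 0], [0, 0, 0], [0, 0, 0], [0, 0, 0], [0, 0, 0], [0, 0, 0]], "claw": [0.4, 0.4, 0.4, 0.4, 0.4, 0.4, 0.4, 0.4]}}

```text
t: 8.22
position: [0.5713, 0.1103, 0.01]
eef_rot: [-0.6, 3.084, -0.0]
force: [-0.4, -0.0, 0.7]
gripper_width: 0.0344
grasp_force: 0.0
```

```bash
python3 look.py w4 blue,cream; python3 - <<'E'
from h import *
from rig import ctrl
p,d=ctrl.read_camera('scene');c=ctrl.get_calibration('scene');blobs(p,d,c,60,['cream'])
a=cv2.imread('pics/w4.png');b=p[150:260,130:310,::-1]
cv2.imwrite('pics/c4.png',np.hstack([cv2.resize(a,(400,300)),cv2.resize(b,(390,300))[:,:]]))
E
```

```text
t 8.22 pos [571.3 110.3  10. ] z-ax [ 0. -0. -1.] grip psi 22.0 w 34.4 F [-0.4 -0.   0.7] q [-0.01  0.63  1.46  0.    1.05 -1.97]
cream px [259. 195.] n 11168 ztop 46.0 top [549.4, 102.3, 68.8, 63.4, 21.3] all [562.6, 109.3, 98.5, 81.2, 21.6]
cream px [257. 310.] n 2662 ztop 43.8 top [598.1, 114.5, 78.2, 52.2, 34.0] all [598.5, 115.0, 78.1, 53.6, 35.4]
cream px [219. 197.] n 467 ztop 46.8 top [567.2, 117.3, 123.4, 76.3, 24.2] all [610.1, 113.8, 208.5, 91.8, 2.9]
cream px [151. 241.] n 70 ztop 63.2 top [405.5, 440.4, 35.2, 7.7, 64.9] all [411.5, 443.3, 45.9, 20.9, 49.8]
```

View pics/c4.png

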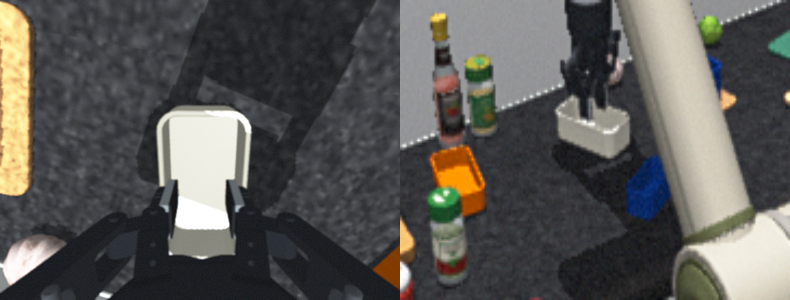

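The fingers closed over or inside the cream box without holding it; the tips are at (170,205) and (235,205) in the crop. I measure the real tip height from depth.

```bash
python3 - <<'E'
from h import *
for n in('w4','w2'):
    f=np.load(f'pics/{n}.npz');c={k:f[k] for k in('fx','fy','cx','cy','cam_to_world')}
    W=cloud(f['d'],c)*1000
    hsv=cv2.cvtColor(f['p'],cv2.COLOR_RGB2HSV)
    for u0,u1 in((200,235),(280,320)):
        for v in range(225,300,8):
            print(n,v,[(u,*W[v,u].round().astype(int),hsv[v,u,2]) for u in range(u0,u1,7)])
E
```

```text
w4 225 [(200, np.int64(595), np.int64(74), np.int64(1), np.uint8(40)), (207, np.int64(571), np.int64(79), np.int64(45), np.uint8(228)), (214, np.int64(577), np.int64(83), np.int64(30), np.uint8(116)), (221, np.int64(585), np.int64(88), np.int64(11), np.uint8(237)), (228, np.int64(583), np.int64(92), np.int64(11), np.uint8(237))]
w4 233 [(200, np.int64(601), np.int64(76), np.int64(2), np.uint8(49)), (207, np.int64(576), np.int64(81), np.int64(45), np.uint8(232)), (214, np.int64(571), np.int64(85), np.int64(53), np.uint8(113)), (221, np.int64(569), np.int64(88), np.int64(53), np.uint8(104)), (228, np.int64(589), np.int64(94), np.int64(11), np.uint8(194))]
w4 241 [(200, np.int64(608), np.int64(78), np.int64(1), np.uint8(80)), (207, np.int64(576), np.int64(83), np.int64(54), np.uint8(31)), (214, np.int64(570), np.int64(86), np.int64(62), np.uint8(109)), (221, np.int64(568), np.int64(89), np.int64(63), np.uint8(67)), (228, np.int64(594), np.int64(97), np.int64(11), np.uint8(180))]
w4 249 [(200, np.int64(576), np.int64(81), np.int64(63), np.uint8(38)), (207, np.int64(575), np.int64(84), np
[... 13021 characters left out ...]
50), np.int64(125), np.uint8(92)), (294, np.int64(628), np.int64(-46), np.int64(131), np.uint8(92)), (301, np.int64(615), np.int64(-46), np.int64(148), np.uint8(80)), (308, np.int64(604), np.int64(-46), np.int64(163), np.uint8(147)), (315, np.int64(692), np.int64(0), np.int64(38), np.uint8(255))]
w2 297 [(280, np.int64(636), np.int64(-55), np.int64(131), np.uint8(91)), (287, np.int64(633), np.int64(-50), np.int64(133), np.uint8(93)), (294, np.int64(630), np.int64(-46), np.int64(137), np.uint8(92)), (301, np.int64(618), np.int64(-46), np.int64(152), np.uint8(80)), (308, np.int64(608), np.int64(-45), np.int64(164), np.uint8(154)), (315, np.int64(700), np.int64(1), np.int64(42), np.uint8(255))]
```

Depth puts the finger tips at about z = 47 mm with the TCP at 10 mm, so they passed just over the 44 mm rim. The deep box was held only by its rim. I lift and check the tip height when shut and when open.

>>> {"name": "send_rows", "arguments": {"delta_pos": [[0, 0, 30], [0, 0, 30], [0, 0, 0], [0, 0, 0], [0, 0, 0], [0, 0, 0], [0, 0, 0]], "delta_rot": [[0, 0, 0], [0, 0, 0], [0, 0, 0], [0, 0, 0], [0, 0, 0], [0, 0, 0], [0, 0, 0]], "claw": [0.14, 0.14, 0.14, 0.14, 0.14, 0.14, 0.14]}}

```text
t: 8.9
position: [0.5708, 0.1103, 0.0688]
eef_rot: [0.599, -3.082, -0.001]
force: [-0.2, -0.5, 0.1]
gripper_width: 0.0123
grasp_force: 0.0
```

```bash
cat > tip.py <<'E'
import sys;from look import *
n=sys.argv[1];look(n,['cream'])
f=np.load(f'pics/{n}.npz');W=cloud(f['d'],f)*1000;t=ctrl.sense()['position']*1000
D=W-t;m=(np.hypot(D[...,0],D[...,1])<60)&(D[...,2]>-8)&(D[...,2]<70)&(W[...,2]>51)&(f['d']>0)
for a,b in((0,256),(256,512)):
    M=m.copy();M[:,:a]=0;M[:,b:]=0;Q=D[M];v,u=np.nonzero(M)
    o=np.argsort(Q[:,2])[:400:80];print('tip rel TCP',Q[o].round().tolist(),list(zip(u[o],v[o])))
E
python3 tip.py w5
```

```text
t 8.9 pos [570.8 110.3  68.8] z-ax [-0.002  0.    -1.   ] grip psi 22.0 w 12.3 F [-0.2 -0.5  0.1] q [-0.01  0.56  1.4   0.    1.19 -1.97]
cream px [256. 178.] n 6921 ztop 45.8 top [557.4, 88.3, 92.7, 47.1, 0.0] all [565.4, 103.0, 98.9, 66.2, 21.6]
cream px [298. 194.] n 628 ztop 46.5 top [555.1, 131.4, 82.0, 13.0, 21.5] all [564.5, 139.3, 105.2, 21.0, 21.6]
cream px [258. 264.] n 400 ztop 43.1 top [627.2, 132.4, 18.0, 1.9, -67.8] all [627.1, 132.4, 18.2, 2.2, -67.8]
tip rel TCP [[-0.0, -7.0, 33.0], [1.0, -19.0, 41.0], [-0.0, -17.0, 45.0], [-7.0, -11.0, 48.0], [-5.0, -15.0, 51.0]] [(np.int64(247), np.int64(237)), (np.int64(226), np.int64(238)), (np.int64(228), np.int64(241)), (np.int64(243), np.int64(237)), (np.int64(235), np.int64(241))]
tip rel TCP [[-5.0, 4.0, 32.0], [-13.0, 5.0, 41.0], [-12.0, 11.0, 45.0], [-6.0, 4.0, 48.0], [-14.0, 4.0, 51.0]] [(np.int64(268), np.int64(237)), (np.int64(276), np.int64(231)), (np.int64(286), np.int64(241)), (np.int64(269), np.int64(249)), (np.int64(276), np.int64(239))]
```

>>> {"name": "send_rows", "arguments": {"delta_pos": [[0, 0, 0], [0, 0, 0], [0, 0, 0], [0, 0, 0], [0, 0, 0], [0, 0, 0], [0, 0, 0]], "delta_rot": [[0, 0, 0], [0, 0, 0], [0, 0, 0], [0, 0, 0], [0, 0, 0], [0, 0, 0], [0, 0, 0]], "claw": [0.74, 0.74, 0.74, 0.74, 0.74, 0.74, 0.74]}}

```text
t: 9.53
position: [0.5713, 0.1103, 0.07]
eef_rot: [-0.6, 3.084, -0.0]
force: [-0.5, -0.6, -0.0]
gripper_width: 0.0628
grasp_force: 0.0
```

```bash
python3 tip.py w6
```

```text
t 9.53 pos [571.3 110.3  70. ] z-ax [ 0.  0. -1.] grip psi 22.0 w 62.8 F [-0.5 -0.6 -0. ] q [-0.01  0.56  1.4   0.    1.19 -1.97]
cream px [260. 192.] n 9014 ztop 45.9 top [572.7, 111.4, 118.6, 63.2, 21.7] all [577.0, 114.4, 129.3, 78.3, 20.5]
tip rel TCP [[8.0, -31.0, 38.0], [13.0, -29.0, 44.0], [3.0, -37.0, 47.0], [4.0, -37.0, 49.0], [3.0, -35.0, 51.0]] [(np.int64(200), np.int64(240)), (np.int64(199), np.int64(254)), (np.int64(189), np.int64(236)), (np.int64(189), np.int64(239)), (np.int64(191), np.int64(240))]
tip rel TCP [[-16.0, 28.0, 38.0], [-18.0, 26.0, 44.0], [-12.0, 29.0, 47.0], [-24.0, 31.0, 49.0], [-22.0, 26.0, 51.0]] [(np.int64(315), np.int64(240)), (np.int64(317), np.int64(240)), (np.int64(317), np.int64(254)), (np.int64(332), np.int64(238)), (np.int64(323), np.int64(241))]
```

View pics/w6.png

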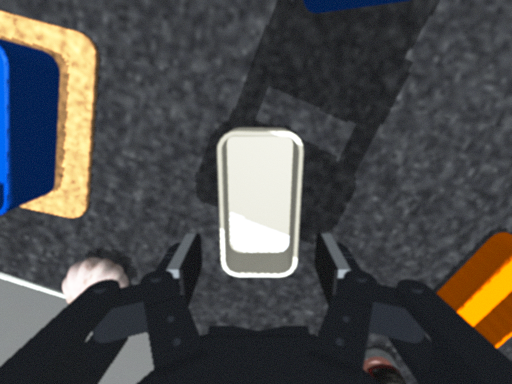

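In the wrist view the tips at (195,240) and (322,240) straddle the cream box. They measure about 37 mm above the TCP at this opening, 31 mm when shut and 43 mm when open. I reopen and go about 25 mm deeper, watching the force.

>>> {"name": "send_rows", "arguments": {"delta_pos": [[1, 1, 0], [0, 0, 0], [0, 0, 0], [0, 0, -25], [0, 0, -25], [0, 0, -15], [0, 0, -10], [0, 0, -6], [0, 0, -4], [0, 0, 0], [0, 0, 0]], "delta_rot": [[0, 0, 0], [0, 0, 0], [0, 0, 0], [0, 0, 0], [0, 0, 0], [0, 0, 0], [0, 0, 0], [0, 0, 0], [0, 0, 0], [0, 0, 0], [0, 0, 0]], "claw": [1, 1, 1, 1, 1, 1, 1, 1, 1, 1, 1]}}

```text
t: 10.5
position: [0.5728, 0.1113, -0.0144]
eef_rot: [-0.6, 3.083, -0.0]
force: [0.3, 0.3, -0.1]
gripper_width: 0.0853
grasp_force: 0.0
```

>>> {"name": "send_rows", "arguments": {"delta_pos": [[0, 0, 0], [0, 0, 0], [0, 0, 0], [0, 0, 0], [0, 0, 0], [0, 0, 0]], "delta_rot": [[0, 0, 0], [0, 0, 0], [0, 0, 0], [0, 0, 0], [0, 0, 0], [0, 0, 0]], "claw": [0.55, 0.55, 0.55, 0.55, 0.55, 0.55]}}

```text
t: 11.0
position: [0.5728, 0.1112, -0.0142]
eef_rot: [-0.6, 3.082, -0.001]
force: [-0.2, -0.4, 5.5]
gripper_width: 0.0616
grasp_force: 34.0
```

>>> {"name": "send_rows", "arguments": {"delta_pos": [[0, 0, 10], [0, 0, 25], [0, 0, 32], [0, 0, 32], [2, -25, 15], [2, -34, 0], [2, -34, 0], [2, -34, 0], [2, -34, 0], [3, -30, 0], [2, -14, 0], [0, 0, 0]], "delta_rot": [[0, 0, 0], [0, 0, 0], [0, 0, 0], [0, 0, -0.02], [0, 0, -0.034], [0, 0, -0.034], [0, 0, -0.034], [0, 0, -0.034], [0, 0, -0.034], [0, 0, -0.034], [0, 0, -0.03], [0, 0, 0]], "claw": [0.55, 0.55, 0.55, 0.55, 0.55, 0.55, 0.55, 0.55, 0.55, 0.55, 0.55, 0.55]}}

```text
t: 12.0
position: [0.5875, -0.0966, 0.099]
eef_rot: [-0.196, 3.135, -0.001]
force: [-0.4, 0.6, -2.0]
gripper_width: 0.0618
grasp_force: 33.8
```

```bash
python3 look.py w7 blue,cream
```

```text
t 12.0 pos [587.5 -96.6  99. ] z-ax [ 0.    -0.001 -1.   ] grip psi 7.2 w 61.8 F [-0.4  0.6 -2. ] q [-0.36  0.54  1.32 -0.    1.27 -2.06]
blue px [502.  13.] n 533 ztop 24.7 top [417.2, 83.5, 20.8, 3.7, 36.7] all [416.5, 83.7, 26.1, 5.8, 42.7]
blue px [260. 131.] n 731 ztop 62.5 top [531.6, -102.0, 56.7, 8.1, -83.7] all [533.9, -101.7, 56.7, 12.4, -82.9]
cream px [107.  13.] n 1485 ztop 17.1 top [457.7, -238.2, 49.3, 20.9, -82.3] all [457.7, -238.2, 49.3, 20.9, -82.3]
cream px [266. 144.] n 615 ztop 149.1 top [529.8, -104.2, 43.6, 1.2, -82.7] all [546.4, -70.5, 115.1, 25.2, 66.4]
cream px [259. 227.] n 13794 ztop 133.1 top [592.0, -96.4, 110.8, 56.5, 6.8] all [592.0, -96.4, 110.9, 56.6, 6.8]
```

View pics/w7.png

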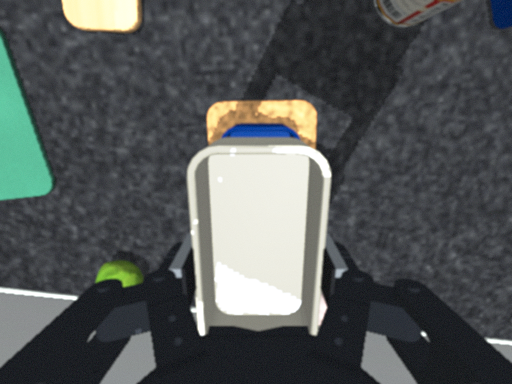

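The cream box is held level at (259,240), and the deep box's rim shows behind it at (260,131). Compared with the deep box's release pose, the correction is about (-1, +1.5) mm.

>>> {"name": "send_rows", "arguments": {"delta_pos": [[-1, 1.5, -10], [0, 0, -15], [0, 0, -12], [0, 0, -8], [0, 0, -4], [0, 0, -3], [0, 0, -3], [0, 0, -2], [0, 0, 0], [0, 0, 0]], "delta_rot": [[0, 0, 0], [0, 0, 0], [0, 0, 0], [0, 0, 0], [0, 0, 0], [0, 0, 0], [0, 0, 0], [0, 0, 0], [0, 0, 0], [0, 0, 0]], "claw": [0.55, 0.55, 0.55, 0.55, 0.55, 0.55, 0.55, 0.55, 0.55, 0.55]}}

```text
t: 12.88
position: [0.5865, -0.0923, 0.0422]
eef_rot: [-0.204, 3.135, -0.0]
force: [-0.6, 0.1, -1.9]
gripper_width: 0.0613
grasp_force: 33.8
```

>>> {"name": "send_rows", "arguments": {"delta_pos": [[0, 0, -1.5], [0, 0, -1], [0, 0, 0], [0, 0, 0]], "delta_rot": [[0, 0, 0], [0, 0, 0], [0, 0, 0], [0, 0, 0]], "claw": [0.55, 0.55, 0.55, 0.55]}}

```text
t: 13.22
position: [0.5866, -0.0926, 0.0398]
eef_rot: [-0.204, 3.134, -0.001]
force: [0.7, -1.6, 1.4]
gripper_width: 0.0614
grasp_force: 34.1
```

>>> {"name": "send_rows", "arguments": {"delta_pos": [[0, -1, -1], [0, 0, 0], [0, 0, 0]], "delta_rot": [[0, 0, 0], [0, 0, 0], [0, 0, 0]], "claw": [0.55, 0.55, 0.55]}}

```text
t: 13.47
position: [0.5867, -0.0927, 0.0397]
eef_rot: [-0.204, 3.133, 0.001]
force: [-2.0, 2.7, 10.9]
gripper_width: 0.0612
grasp_force: 35.2
```

>>> {"name": "send_rows", "arguments": {"delta_pos": [[0, 0, 0], [0, 0, 0], [0, 0, 0], [0, 0, 0], [0, 0, 20], [0, 0, 30], [0, 0, 40], [0, 10, 40], [0, 38, 30], [0, 38, 30], [0, 38, 0], [0, 38, 0]], "delta_rot": [[0, 0, 0], [0, 0, 0], [0, 0, 0], [0, 0, 0], [0, 0, 0], [0, 0, 0], [0, 0, 0], [0, 0, -0.02], [0, 0, -0.03], [0, 0, -0.03], [0, 0, -0.03], [0, 0, -0.03]], "claw": [1, 1, 1, 1, 1, 1, 1, 1, 1, 1, 1, 1]}}

```text
t: 14.47
position: [0.5867, 0.0594, 0.2218]
eef_rot: [0.019, 3.138, -0.0]
force: [1.0, -0.8, -0.6]
gripper_width: 0.0853
grasp_force: 0.0
```

>>> {"name": "send_rows", "arguments": {"delta_pos": [[0, 38, 0], [0, 38, 0], [0, 38, 0], [0, 38, 0], [0, 38, 0], [0, 38, 0], [0, 33, 0], [0, 0, 0]], "delta_rot": [[0, 0, -0.03], [0, 0, -0.03], [0, 0, -0.03], [0, 0, -0.03], [0, 0, -0.02], [0, 0, -0.02], [0, 0, -0.02], [0, 0, 0]], "claw": [1, 1, 1, 1, 1, 1, 1, 1]}}

```text
t: 15.13
position: [0.585, 0.3247, 0.219]
eef_rot: [-0.29, -3.127, -0.002]
force: [0.4, 0.2, -0.1]
gripper_width: 0.0854
grasp_force: 0.0
```

```bash
python3 look.py w8 blue,cream,orange
```

```text
t 15.13 pos [585.  324.7 219. ] z-ax [-0.001  0.001 -1.   ] grip psi -10.6 w 85.4 F [ 0.4  0.2 -0.1] q [ 0.33  0.59  0.88  0.    1.67 -1.06]
blue px [54. 34.] n 4639 ztop 42.1 top [386.5, 116.8, 91.1, 48.7, -61.3] all [379.4, 101.9, 110.3, 75.4, -61.3]
blue px [  5. 234.] n 345 ztop 40.4 top [630.1, -60.4, 16.9, 3.5, -5.5] all [614.8, -61.4, 48.3, 5.2, 3.3]
orange px [280. 148.] n 3460 ztop 38.2 top [582.2, 354.7, 119.2, 63.1, -10.7] all [588.7, 357.1, 132.2, 70.6, -10.8]
```

View pics/w8.png

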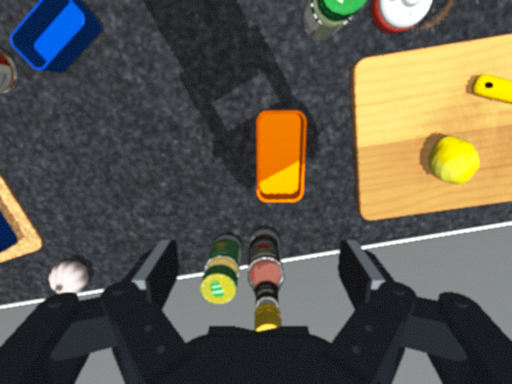

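The orange box is at (281,155), slightly to the +y side. The bottles behind it at (222,270) and (265,280) are clear of the fingers. I move over the box and descend.

>>> {"name": "send_rows", "arguments": {"delta_pos": [[-2, 30, 0], [0, 0, -35], [0, 0, -35], [0, 0, -35], [0, 0, -35], [0, 0, -35], [0, 0, -30], [0, 0, -18], [0, 0, -9], [0, 0, -6], [0, 0, 0], [0, 0, 0]], "delta_rot": [[0, 0, 0], [0, 0, 0], [0, 0, 0], [0, 0, 0], [0, 0, 0], [0, 0, 0], [0, 0, 0], [0, 0, 0], [0, 0, 0], [0, 0, 0], [0, 0, 0], [0, 0, 0]], "claw": [1, 1, 1, 1, 1, 1, 1, 1, 1, 1, 1, 1]}}

```text
t: 16.18
position: [0.5851, 0.3491, -0.0167]
eef_rot: [0.298, 3.126, 0.001]
force: [0.9, -0.5, 0.1]
gripper_width: 0.0851
grasp_force: 0.0
```

>>> {"name": "send_rows", "arguments": {"delta_pos": [[0, 0, 0], [0, 0, 0], [0, 0, 0], [0, 0, 0], [0, 0, 0], [0, 0, 0]], "delta_rot": [[0, 0, 0], [0, 0, 0], [0, 0, 0], [0, 0, 0], [0, 0, 0], [0, 0, 0]], "claw": [0.55, 0.55, 0.55, 0.55, 0.55, 0.55]}}

```text
t: 16.68
position: [0.5851, 0.3495, -0.0163]
eef_rot: [0.297, 3.125, 0.002]
force: [-1.1, -0.1, 6.7]
gripper_width: 0.0613
grasp_force: 33.8
```

>>> {"name": "send_rows", "arguments": {"delta_pos": [[0, 0, 10], [0, 0, 25], [0, 0, 35], [0, 0, 35], [0, -25, 35], [0, -38, 10], [0, -38, 0], [0, -38, 0], [0, -38, 0], [0, -38, 0], [0, -38, 0], [0, -38, 0]], "delta_rot": [[0, 0, 0], [0, 0, 0], [0, 0, 0], [0, 0, 0.02], [0, 0, 0.025], [0, 0, 0.025], [0, 0, 0.025], [0, 0, 0.025], [0, 0, 0.025], [0, 0, 0.025], [0, 0, 0.025], [0, 0, 0.025]], "claw": [0.55, 0.55, 0.55, 0.55, 0.55, 0.55, 0.55, 0.55, 0.55, 0.55, 0.55, 0.55]}}

```text
t: 17.68
position: [0.5838, 0.0572, 0.1317]
eef_rot: [-0.05, 3.141, -0.0]
force: [1.7, -0.4, -0.8]
gripper_width: 0.0612
grasp_force: 33.2
```

>>> {"name": "send_rows", "arguments": {"delta_pos": [[0, -38, 0], [0, -38, 0], [0, -38, 0], [0, -30, 0], [0, -8, 0], [0, 0, 0]], "delta_rot": [[0, 0, 0.025], [0, 0, 0.025], [0, 0, 0.025], [0, 0, 0.02], [0, 0, 0], [0, 0, 0]], "claw": [0.55, 0.55, 0.55, 0.55, 0.55, 0.55]}}

```text
t: 18.18
position: [0.5841, -0.0951, 0.1313]
eef_rot: [-0.191, 3.136, -0.0]
force: [-0.4, 0.2, -1.5]
gripper_width: 0.0612
grasp_force: 33.2
```

```bash
python3 look.py w9 blue,cream,orange
```

```text
t 18.18 pos [584.1 -95.1 131.3] z-ax [ 0. -0. -1.] grip psi 7.0 w 61.2 F [-0.4  0.2 -1.5] q [-0.36  0.51  1.29 -0.    1.35 -2.05]
blue px [479.  19.] n 1302 ztop 41.8 top [416.3, 86.2, 33.7, 13.1, 61.3] all [413.3, 99.4, 63.6, 26.7, 78.7]
cream px [117.  20.] n 2578 ztop 17.3 top [451.7, -243.8, 61.2, 34.9, -83.2] all [451.7, -243.8, 61.2, 34.9, -83.2]
cream px [382.  13.] n 682 ztop 61.9 top [427.0, -9.2, 20.5, 2.9, 53.8] all [422.3, -9.2, 41.9, 10.5, 47.7]
```

```bash
sed -i 's/W\[...,2\]<.15)/W[...,2]<.21)/' h.py; python3 - <<'E'
from h import *
f=np.load('pics/w9.npz');blobs(f['p'],f['d'],f,300,['orange','cream','blue'],(.5,.72,-.2,0))
g=cv2.resize(f['p'][60:,100:420,::-1],(640,648))[:600];cv2.imwrite('pics/c9.png',g)
E
```

```text
orange px [256. 243.] n 8692 ztop 186.0 top [575.1, -96.4, 110.6, 63.2, 6.6] all [588.6, -74.3, 159.4, 115.2, 24.0]
```

View pics/c9.png

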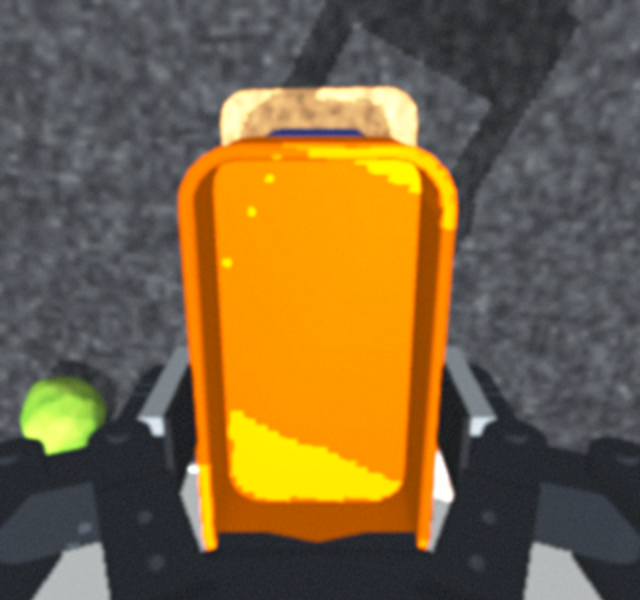

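The orange box is held level. Its near rim is at crop (320,150), with the mat and the blue rim behind it at (320,110). Its centre lies about 3 mm short of the TCP, so I shift about (+7, +3) mm and come down part way.

>>> {"name": "send_rows", "arguments": {"delta_pos": [[7, 2, -10], [0, 0, -15], [0, 0, -10], [0, 0, 0], [0, 0, 0]], "delta_rot": [[0, 0, 0], [0, 0, 0], [0, 0, 0], [0, 0, 0], [0, 0, 0]], "claw": [0.55, 0.55, 0.55, 0.55, 0.55]}}

```text
t: 18.65
position: [0.5912, -0.0899, 0.0954]
eef_rot: [0.199, -3.134, -0.001]
force: [0.3, 0.7, -0.7]
gripper_width: 0.061
grasp_force: 33.2
```

```bash
python3 - <<'E'
from look import *
look('w10',['orange','cream','blue'],(.5,.72,-.2,0),100)
for n in('scene','side'):
    p,d=ctrl.read_camera(n);print(n);blobs(p,d,ctrl.get_calibration(n),40,['orange','cream','blue'],(.45,.72,-.2,0))
    cv2.imwrite(f'pics/{n}10.png',p[...,::-1])
a=cv2.imread('pics/side10.png')[110:210,210:330];b=cv2.imread('pics/scene10.png')[110:210,210:330]
cv2.imwrite('pics/c10.png',np.hstack([cv2.resize(x,(400,333),interpolation=2) for x in(a,b)]))
E
```

```text
t 18.65 pos [591.2 -89.9  95.4] z-ax [-0.001  0.001 -1.   ] grip psi 7.3 w 61.0 F [ 0.3  0.7 -0.7] q [-0.35  0.55  1.32  0.    1.27 -2.05]
orange px [252. 131.] n 215 ztop 149.7 top [527.8, -99.7, 36.8, 0.9, -81.5] all [528.0, -98.0, 40.2, 1.3, -83.0]
orange px [254. 253.] n 6564 ztop 149.9 top [583.5, -91.4, 108.3, 62.6, 6.9] all [587.8, -90.9, 116.9, 62.6, 6.9]
orange px [321. 231.] n 249 ztop 152.3 top [574.1, -61.2, 60.6, 1.5, 6.6] all [590.8, -39.7, 98.6, 40.4, 6.6]
cream px [230. 102.] n 124 ztop 9.2 top [518.2, -125.3, 11.9, 10.5, -82.4] all [518.2, -125.3, 11.9, 10.5, -82.4]
cream px [289. 108.] n 722 ztop 9.2 top [515.6, -70.2, 52.6, 23.2, 67.4] all [515.6, -70.2, 52.6, 23.2, 67.4]
cream px [210. 115.] n 506 ztop 9.3 top [531.7, -143.1, 31.7, 26.5, -56.3] all [531.7, -143.1, 31.7, 26.5, -56.3]
cream px [254. 125.] n 278 ztop 100.5 top [529.0, -100.6, 46.0, 3.0, -80.7] all [529.7, -94.4, 57.7, 6.9, -87.9]
scene
side
blue px [270. 183.] n 108 ztop 51.7 top [525.2, -98.5, 52.7, 13.2, -87.1] all [547.3, -78.9, 91.8, 45.1, 45.5]
orange px [270. 156.] n 283 ztop 148.2 top [579.4, -90.7, 126.7, 61.0, 4.1] all [586.5, -90.6, 141.0, 61.7, 4.1]
cream px [269. 171.] n 211 ztop 98.7 top [562.8, -75.2, 122.0, 65.3, 43.1] all [608.0, -98.4, 186.2, 89.9, -13.7]
```

View pics/c10.png

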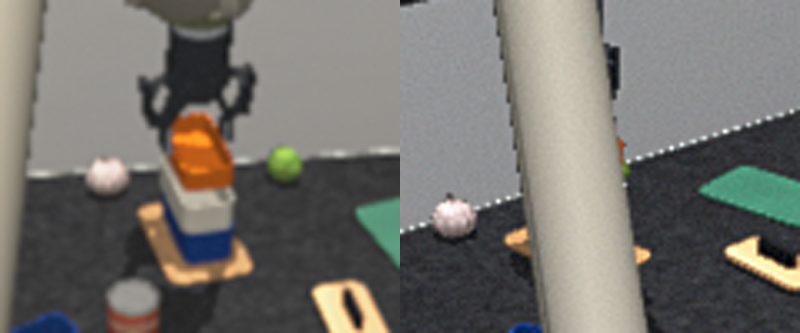

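The side crop shows the orange box hovering squarely over the seated cream box at (200,190), with blue below. The wrist depth puts the cream rim at z of about 100 mm, so it is seated. Orange's near rim is at x = 528 mm against cream's 529 mm. I lower it with a small y correction.

>>> {"name": "send_rows", "arguments": {"delta_pos": [[0.5, -2, -4], [0, 0, -4], [0, 0, -3], [0, 0, -3], [0, 0, -2], [0, 0, -1.5], [0, 0, -1], [0, 0, 0], [0, 0, 0]], "delta_rot": [[0, 0, 0], [0, 0, 0], [0, 0, 0], [0, 0, 0], [0, 0, 0], [0, 0, 0], [0, 0, 0], [0, 0, 0], [0, 0, 0]], "claw": [0.55, 0.55, 0.55, 0.55, 0.55, 0.55, 0.55, 0.55, 0.55]}}

```text
t: 19.55
position: [0.5919, -0.093, 0.0775]
eef_rot: [-0.197, 3.135, -0.0]
force: [-0.3, 0.1, -0.3]
gripper_width: 0.0613
grasp_force: 33.2
```

>>> {"name": "send_rows", "arguments": {"delta_pos": [[0, 0, -1], [0, 0, -0.5], [0, 0, 0], [0, 0, 0]], "delta_rot": [[0, 0, 0], [0, 0, 0], [0, 0, 0], [0, 0, 0]], "claw": [0.55, 0.55, 0.55, 0.55]}}

```text
t: 19.88
position: [0.5918, -0.093, 0.076]
eef_rot: [-0.197, 3.135, -0.0]
force: [-0.4, 0.4, -1.2]
gripper_width: 0.0612
grasp_force: 33.2
```

No resistance, so the foot has gone into the cream box. I press gently home, release, and move over towards the lid.

>>> {"name": "send_rows", "arguments": {"delta_pos": [[0, 0, -1], [0, 0, -0.5], [0, 0, 0], [0, 0, 0]], "delta_rot": [[0, 0, 0], [0, 0, 0], [0, 0, 0], [0, 0, 0]], "claw": [0.55, 0.55, 0.55, 0.55]}}

```text
t: 20.22
position: [0.592, -0.093, 0.0756]
eef_rot: [-0.197, 3.134, -0.001]
force: [-2.8, 0.3, 7.6]
gripper_width: 0.0616
grasp_force: 34.2
```

>>> {"name": "send_rows", "arguments": {"delta_pos": [[0, 0, 0], [0, 0, 0], [0, 0, 0], [0, 0, 0], [0, 0, 20], [0, 0, 35], [0, 0, 35], [-10, -5, 30], [-20, -15, 0], [-30, -20, 0], [-30, -20, 0], [-30, -20, 0]], "delta_rot": [[0, 0, 0], [0, 0, 0], [0, 0, 0], [0, 0, 0], [0, 0, 0], [0, 0, 0], [0, 0, 0], [0, 0, 0], [0, 0, 0], [0, 0, 0], [0, 0, 0], [0, 0, 0]], "claw": [1, 1, 1, 1, 1, 1, 1, 1, 1, 1, 1, 1]}}

```text
t: 21.22
position: [0.4705, -0.1734, 0.1944]
eef_rot: [-0.198, 3.135, -0.0]
force: [0.6, -1.1, -0.4]
gripper_width: 0.0851
grasp_force: 0.0
```

>>> {"name": "send_rows", "arguments": {"delta_pos": [[-30, -30, 0], [-20, -30, 0], [0, 0, 0], [0, 0, 0]], "delta_rot": [[0, 0, 0], [0, 0, 0], [0, 0, 0], [0, 0, 0]], "claw": [0.6, 0.6, 0.6, 0.6]}}

```text
t: 21.55
position: [0.4216, -0.2337, 0.1946]
eef_rot: [-0.191, 3.136, -0.0]
force: [-0.1, -0.1, -0.0]
gripper_width: 0.0512
grasp_force: 0.0
```

```bash
python3 - <<'E'
from look import *
look('w11',['orange','cream','blue','wood'],(.2,.72,-.4,0.05),100)
f=np.load('pics/w11.npz');W=cloud(f['d'],f);V=cv2.cvtColor(f['p'],cv2.COLOR_RGB2HSV)[...,2]
t=[.412,-.24];m=(V<70)&(W[...,2]>.02)&(W[...,2]<.045)&(np.hypot(W[...,0]-t[0],W[...,1]-t[1])<.06)&(f['d']>0)
print('bar',m.sum(),rect(W[m]) if m.sum()>20 else '',np.percentile(W[m][:,2],[5,50,95]) if m.sum()>20 else '')
E
```

```text
t 21.55 pos [ 421.6 -233.7  194.6] z-ax [ 0. -0. -1.] grip psi 7.0 w 51.2 F [-0.1 -0.1 -0. ] q [-0.75  0.27  1.49  0.    1.39 -2.45]
blue px [350. 257.] n 322 ztop 59.0 top [526.9, -95.0, 27.7, 2.9, -83.7] all [527.1, -94.3, 29.1, 3.8, -85.9]
orange px [377. 366.] n 484 ztop 129.0 top [620.5, -62.5, 40.5, 5.8, -1.4] all [625.5, -66.3, 45.0, 23.4, -30.5]
cream px [432. 182.] n 276 ztop 61.4 top [418.1, -17.5, 21.6, 2.6, 30.9] all [406.3, -16.6, 45.0, 13.9, 3.1]
cream px [242. 184.] n 818 ztop 17.0 top [454.4, -251.2, 63.8, 37.2, 56.9] all [454.4, -251.2, 63.8, 37.2, 56.9]
cream px [366. 274.] n 236 ztop 92.4 top [527.2, -87.7, 20.8, 3.0, -85.2] all [545.9, -62.3, 84.7, 15.1, 57.0]
wood px [251. 143.] n 3141 ztop 27.0 top [409.9, -248.0, 55.5, 12.0, 4.5] all [412.3, -247.8, 126.7, 66.0, 4.3]
wood px [137. 147.] n 165 ztop 27.1 top [414.0, -387.9, 55.7, 14.1, -11.6] all [414.3, -390.6, 59.5, 16.2, -2.2]
wood px [353. 242.] n 979 ztop 8.8 top [519.4, -81.8, 98.7, 43.9, 65.9] all [520.9, -78.6, 105.0, 46.0, 64.5]
wood px [306. 301.] n 511 ztop 9.2 top [621.3, -132.1, 102.2, 19.5, 9.9] all [625.2, -131.8, 109.9, 20.2, 9.9]
bar 300 [408.2, -247.3, 52.3, 8.6, 6.1] [0.03516818 0.03667248 0.03793551]
```

View pics/w11.png

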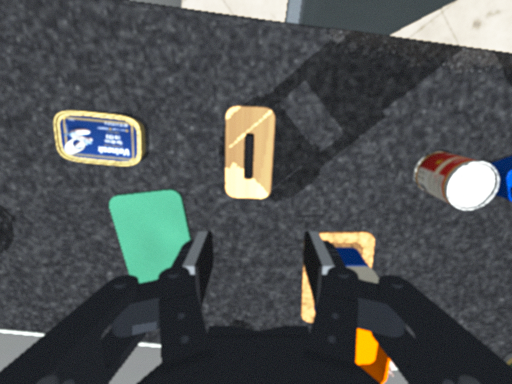

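The stack's orange rim reads 129 mm against 128 mm expected, so it is seated. The lid is at (249,152) with its bar measured at (409,-247.5) mm and yaw about 4.5°. I centre on the bar and descend so the tips reach about 18 mm.

>>> {"name": "send_rows", "arguments": {"delta_pos": [[-12, -14, 0], [0, 0, -35], [0, 0, -35], [0, 0, -35], [0, 0, -35], [0, 0, -30], [0, 0, -18], [0, 0, -8], [0, 0, -6], [0, 0, -4], [0, 0, 0], [0, 0, 0]], "delta_rot": [[0, 0, -0.045], [0, 0, 0], [0, 0, 0], [0, 0, 0], [0, 0, 0], [0, 0, 0], [0, 0, 0], [0, 0, 0], [0, 0, 0], [0, 0, 0], [0, 0, 0], [0, 0, 0]], "claw": [0.5, 0.5, 0.5, 0.5, 0.5, 0.5, 0.5, 0.5, 0.5, 0.5, 0.5, 0.5]}}

```text
t: 22.6
position: [0.4109, -0.2467, -0.0107]
eef_rot: [-0.127, 3.138, -0.002]
force: [-0.5, -0.5, 0.1]
gripper_width: 0.0429
grasp_force: 0.0
```

>>> {"name": "send_rows", "arguments": {"delta_pos": [[0, 0, 0], [0, 0, 0], [0, 0, 0], [0, 0, 0], [0, 0, 0], [0, 0, 0], [0, 0, 0]], "delta_rot": [[0, 0, 0], [0, 0, 0], [0, 0, 0], [0, 0, 0], [0, 0, 0], [0, 0, 0], [0, 0, 0]], "claw": [0.05, 0.05, 0.05, 0.05, 0.05, 0.05, 0.05]}}

```text
t: 23.18
position: [0.4106, -0.2468, -0.0109]
eef_rot: [-0.126, 3.138, -0.001]
force: [-0.8, 0.8, 6.0]
gripper_width: 0.0111
grasp_force: 32.4
```

>>> {"name": "send_rows", "arguments": {"delta_pos": [[0, 0, 10], [0, 0, 25], [0, 0, 35], [0, 0, 35], [0, 0, 35], [18, 15, 35], [30, 26, 5], [30, 26, 0], [30, 26, 0], [30, 26, 0], [30, 26, 0], [10, 8, 0]], "delta_rot": [[0, 0, 0], [0, 0, 0], [0, 0, 0], [0, 0, 0], [0, 0, 0], [0, 0, 0], [0, 0, 0.01], [0, 0, 0.01], [0, 0, 0.01], [0, 0, 0.01], [0, 0, 0.005], [0, 0, 0]], "claw": [0.05, 0.05, 0.05, 0.05, 0.05, 0.05, 0.05, 0.05, 0.05, 0.05, 0.05, 0.05]}}

```text
t: 24.18
position: [0.5907, -0.0899, 0.1676]
eef_rot: [-0.202, 3.135, 0.002]
force: [-0.4, -0.2, -1.1]
gripper_width: 0.0108
grasp_force: 31.5
```

>>> {"name": "send_rows", "arguments": {"delta_pos": [[0, 0, 0], [0, 0, 0], [0, 0, 0]], "delta_rot": [[0, 0, 0], [0, 0, 0], [0, 0, 0]], "claw": [0.05, 0.05, 0.05]}}

```text
t: 24.43
position: [0.5874, -0.0943, 0.1679]
eef_rot: [0.195, -3.135, -0.0]
force: [-0.3, -0.5, -1.3]
gripper_width: 0.0108
grasp_force: 31.5
```

```bash
python3 - <<'E'
from look import *
look('w12',['orange','cream','blue','wood'],(.5,.72,-.2,0),100)
p,d=ctrl.read_camera('side');print('side');blobs(p,d,ctrl.get_calibration('side'),40,['orange','cream','blue','wood'],(.45,.72,-.2,0))
a=cv2.imread('pics/w12.png');b=p[90:210,200:340,::-1]
cv2.imwrite('pics/c12.png',np.hstack([cv2.resize(a,(450,338)),cv2.resize(b,(350,338),interpolation=2)]))
E
```

```text
t 24.43 pos [587.4 -94.3 167.9] z-ax [-0.001 -0.    -1.   ] grip psi 7.1 w 10.8 F [-0.3 -0.5 -1.3] q [-0.36  0.48  1.22 -0.    1.44 -2.05]
orange px [255. 129.] n 253 ztop 130.6 top [530.4, -100.7, 52.1, 3.9, -82.9] all [531.6, -100.6, 52.1, 6.4, -82.7]
cream px [284. 110.] n 348 ztop 9.0 top [513.3, -73.9, 50.1, 20.3, 70.3] all [513.3, -73.9, 50.1, 20.3, 70.3]
cream px [223. 113.] n 149 ztop 9.1 top [527.0, -144.0, 22.8, 14.7, -27.9] all [527.0, -144.0, 22.8, 14.7, -27.9]
cream px [264. 124.] n 102 ztop 99.7 top [528.1, -96.9, 44.5, 2.8, -87.1] all [528.8, -92.1, 53.9, 6.0, 88.6]
cream px [294. 144.] n 489 ztop 195.7 top [529.5, -82.4, 28.3, 8.3, 68.4] all [541.6, -60.1, 78.0, 9.8, 62.4]
cream px [258. 306.] n 605 ztop 195.3 top [636.2, -88.9, 21.9, 18.9, -81.1] all [636.2, -88.9, 21.9, 18.9, -81.1]
wood px [257. 179.] n 11367 ztop 195.6 top [568.1, -97.1, 82.7, 62.4, 6.9] all [606.1, -92.1, 199.2, 143.2, 7.0]
side
blue px [270. 183.] n 111 ztop 53.7 top [524.7, -98.2, 52.2, 13.7, -86.3] all [548.9, -78.6, 93.5, 42.6, 42.9]
orange px [269. 161.] n 275 ztop 127.7 top [581.1, -90.7, 123.9, 61.9, 7.6] all [583.0, -91.2, 129.4, 63.8, 6.7]
cream px [270. 174.] n 121 ztop 97.7 top [557.6, -70.9, 112.5, 41.7, 35.3] all [560.3, -72.9, 117.1, 51.2, 38.5]
wood px [270. 146.] n 213 ztop 197.5 top [578.0, -93.1, 120.1, 58.7, 8.4] all [585.1, -94.1, 135.1, 63.8, 7.1]
wood px [266. 166.] n 56 ztop 116.4 top [576.0, -61.9, 76.4, 2.3, 6.4] all [562.1, -73.4, 115.6, 50.9, 35.2]
wood px [266. 186.] n 286 ztop 11.2 top [577.5, -86.6, 156.6, 97.8, 10.5] all [590.7, -94.1, 182.2, 112.0, 8.0]
```

View pics/c12.png

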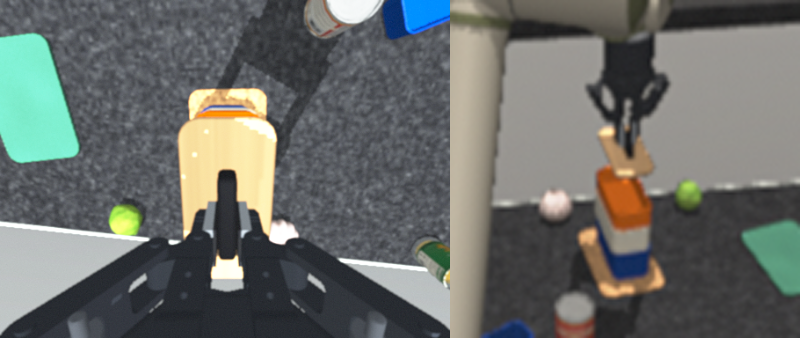

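The wrist view shows the lid level at (227,180) in the crop, with the orange rim behind it at (230,112). The side view shows it above the stack at (625,150). The lid needs about (+2, +2) mm, so I correct and lower.

>>> {"name": "send_rows", "arguments": {"delta_pos": [[2, 2, -8], [0, 0, -15], [0, 0, -12], [0, 0, -6], [0, 0, -4], [0, 0, -2], [0, 0, 0], [0, 0, 0]], "delta_rot": [[0, 0, 0], [0, 0, 0], [0, 0, 0], [0, 0, 0], [0, 0, 0], [0, 0, 0], [0, 0, 0], [0, 0, 0]], "claw": [0.05, 0.05, 0.05, 0.05, 0.05, 0.05, 0.05, 0.05]}}

```text
t: 25.2
position: [0.5904, -0.0918, 0.1216]
eef_rot: [-0.196, 3.135, -0.001]
force: [0.5, -0.3, -1.0]
gripper_width: 0.0112
grasp_force: 31.4
```

>>> {"name": "send_rows", "arguments": {"delta_pos": [[-0.8, -0.8, -2], [0, 0, -2], [0, 0, -2], [0, 0, -1.5], [0, 0, -1], [0, 0, -1], [0, 0, -1], [0, 0, 0], [0, 0, 0]], "delta_rot": [[0, 0, 0], [0, 0, 0], [0, 0, 0], [0, 0, 0], [0, 0, 0], [0, 0, 0], [0, 0, 0], [0, 0, 0], [0, 0, 0]], "claw": [0.05, 0.05, 0.05, 0.05, 0.05, 0.05, 0.05, 0.05, 0.05]}}

```text
t: 25.95
position: [0.5895, -0.0925, 0.1111]
eef_rot: [-0.197, 3.135, -0.0]
force: [-1.9, 0.0, 3.2]
gripper_width: 0.011
grasp_force: 32.1
```

>>> {"name": "send_rows", "arguments": {"delta_pos": [[0, 0, -1], [0, 0, 0], [0, 0, 0]], "delta_rot": [[0, 0, 0], [0, 0, 0], [0, 0, 0]], "claw": [0.05, 0.05, 0.05]}}

```text
t: 26.2
position: [0.5896, -0.0926, 0.111]
eef_rot: [-0.197, 3.134, -0.001]
force: [-5.1, 0.4, 11.7]
gripper_width: 0.0113
grasp_force: 33.0
```

The lid stopped at TCP z = 111.0 mm, against 111.1 mm expected when seated. I release, retreat and check.

>>> {"name": "send_rows", "arguments": {"delta_pos": [[0, 0, 0], [0, 0, 0], [0, 0, 0], [0, 0, 0], [0, 0, 15], [0, 0, 30], [0, 0, 30], [-20, 0, 20], [-30, -10, 0], [-30, -20, 0], [-30, -20, 0], [0, 0, 0]], "delta_rot": [[0, 0, 0], [0, 0, 0], [0, 0, 0], [0, 0, 0], [0, 0, 0], [0, 0, 0], [0, 0, 0], [0, 0, 0], [0, 0, 0], [0, 0, 0], [0, 0, 0], [0, 0, 0]], "claw": [0.5, 0.5, 0.5, 0.5, 0.5, 0.5, 0.5, 0.5, 0.5, 0.5, 0.5, 0.5]}}

```text
t: 27.2
position: [0.4757, -0.1444, 0.2048]
eef_rot: [0.192, -3.134, 0.001]
force: [0.9, 0.1, 0.5]
gripper_width: 0.0425
grasp_force: 0.0
```

```bash
python3 - <<'E'
from look import *
look('w13',['orange','cream','blue','wood'],(.5,.72,-.2,0),100)
p,d=ctrl.read_camera('side');print('side');blobs(p,d,ctrl.get_calibration('side'),40,['orange','cream','blue','wood'],(.45,.72,-.2,0))
a=cv2.imread('pics/w13.png');b=p[110:210,210:330,::-1]
cv2.imwrite('pics/c13.png',np.hstack([cv2.resize(a,(450,338)),cv2.resize(b,(350,338),interpolation=2)]))
E
```

```text
t 27.2 pos [ 475.7 -144.4  204.8] z-ax [-0.002 -0.001 -1.   ] grip psi 7.0 w 42.5 F [0.9 0.1 0.5] q [-0.53  0.28  1.43 -0.    1.43 -2.23]
blue px [281. 211.] n 460 ztop 62.6 top [534.3, -111.9, 57.3, 20.1, -54.2] all [534.6, -108.8, 60.2, 21.8, -59.6]
orange px [281. 237.] n 334 ztop 129.2 top [531.3, -115.3, 31.4, 5.1, -73.1] all [531.3, -114.2, 33.9, 6.3, -71.3]
cream px [311. 200.] n 180 ztop 9.2 top [521.9, -60.1, 40.9, 18.3, 26.1] all [521.9, -60.1, 40.9, 18.3, 26.1]
cream px [259. 199.] n 243 ztop 9.1 top [529.2, -137.7, 48.2, 25.7, -43.7] all [529.2, -137.7, 48.2, 25.7, -43.7]
cream px [289. 225.] n 566 ztop 99.3 top [531.7, -98.9, 60.4, 10.9, -87.9] all [545.4, -76.7, 100.5, 33.2, 64.9]
cream px [278. 285.] n 2022 ztop 138.8 top [580.3, -107.9, 99.3, 32.9, 7.4] all [580.3, -107.9, 99.3, 32.9, 7.4]
cream px [256. 274.] n 115 ztop 8.7 top [648.9, -127.4, 42.5, 14.0, 7.1] all [648.9, -127.4, 42.5, 14.0, 7.1]
wood px [282. 211.] n 1036 ztop 9.2 top [586.7, -93.5, 159.4, 104.3, 8.1] all [589.7, -91.9, 165.8, 109.0, 8.0]
wood px [273. 265.] n 177 ztop 137.2 top [576.5, -122.8, 99.8, 25.3, -10.4] all [579.7, -123.4, 106.3, 26.4, -9.8]
side
blue px [270. 183.] n 107 ztop 53.2 top [526.4, -95.4, 54.9, 15.8, 83.9] all [548.7, -77.2, 95.4, 43.6, 41.1]
orange px [272. 167.] n 68 ztop 127.8 top [523.6, -98.5, 51.1, 7.9, -84.7] all [527.9, -95.7, 58.5, 20.9, 83.2]
cream px [269. 174.] n 120 ztop 95.1 top [567.3, -70.9, 123.2, 46.7, 32.2] all [565.9, -70.6, 124.4, 50.3, 33.0]
wood px [268. 158.] n 326 ztop 145.1 top [574.9, -83.1, 117.4, 42.1, -1.4] all [617.2, -99.4, 209.0, 90.1, -13.1]
wood px [266. 185.] n 307 ztop 11.3 top [578.2, -90.6, 164.7, 102.4, 8.7] all [588.5, -94.3, 183.9, 112.8, 7.5]
```

View pics/c13.png

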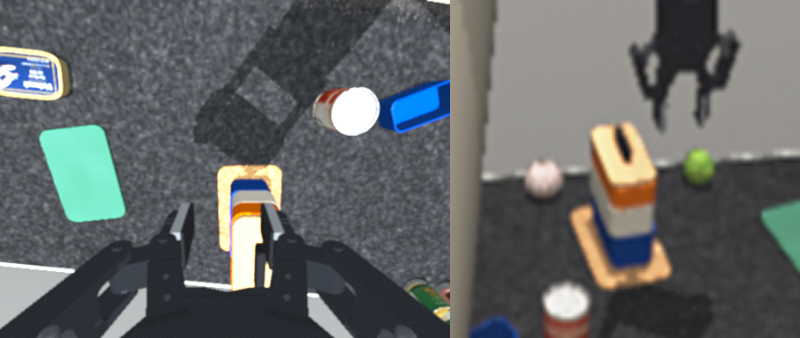

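The side view shows the full stack, aligned on the cork mat at (625,200), with the gripper clear. The lid plate reads about 138 mm against 136 mm expected, the same +1–2 mm bias as the rims below it. I hand in the job.

```bash
python3 -c "
from rig import ctrl
print(ctrl.job_done())"
```

```text
the job is handed in; nothing more can be done
None
```

The lunch box is stacked on the cork mat in the order asked (blue, cream, orange, wooden lid). My last measurements put each piece seated and aligned, the gripper was clear of the stack, and the job is handed in at about 27 s; no verdict came back.

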